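Set up a bar, weight and bush for tack welding

ROBOT

A 7-joint arm with a two-finger parallel gripper is mounted at the origin on the work surface. World frame = base frame: x ahead of the robot, y to its left, z up, the work surface at z = 0. Lengths are in m, angles in rad, forces in N, time in s.
With the tool pointing down it reaches from about 0.4 to 0.9 m from the base axis. Payload 5.5 kg.
Tool frame: the origin (TCP) lies midway between the tips of the shut fingers; the grasp point (between the pads) lies 19 mm behind it (manip.grip_depth is the distance from the TCP to the grasp point, in m); z points along the fingers, y is the line along which they close (so a half turn about z gives the same grasp; the last joint's range is limited). The gripper opens to 92 mm and grips with 3 to 60 N. Pads are 19 mm wide; open, the fingers measure 130 mm over their backs; the gripper's body (75 mm by 190 mm) begins 47 mm behind the grasp point.
Start: joints at [-0.854, 0.501, -0.427, 1.55, 0.221, 1.138, -0.21], TCP at [0.285, 0.584, 0.227] pointing down, gripper open.
Joint ranges: [-2.88, 2.88], [-0.31, 2.03], [-1.54, 1.56], [0.2, 2.42], [-1.41, 4.55], [0.19, 2.02], [-2.57, 2.57]. Speed limits (rad/s): [2.57, 2.57, 3.14, 3.14, 3.14, 3.14, 3.14].

INTERFACE

Orientations are given as a unit quaternion [x, y, z, w].
In Python, from bench import manip, effector, viewer gives the robot as it stands. Calls block until the motion is done:
- manip.move_pose(position, orientation): joint-space move of the TCP to a pose.
- manip.servo_line(position, ori=None, vel=0.15): straight line of the TCP; ori=None keeps the orientation; vel is the mean speed in m/s.
- manip.movej(angles): joint-space move.
- effector.open_jaws() and effector.close(f_grip=None): open the fingers fully, or close them until they stop; f_grip is the grip in N (None keeps the last).
- manip.sleep(seconds).
- manip.solve_ik(position, orientation): joint angles nearest the present ones, or None.
- viewer.get_image(name): name is "scene" or "top"; returns the picture (384x512x3 uint8, red, green, blue); there is no depth.
- viewer.get_calibration(name): a dict with "vfov" (degrees; the focal length in pixels is half the picture's height over the tangent of half this angle, whatever the lens; pixels are square), "cx", "cy" (the principal point, pixels), "eye" and "attitude" of the camera in the world. Camera axes: x right, y down, z forward; pixel columns grow to the right and rows downward; lengths in m; the calibration is good to about 2 mm. A picture is of the moment at which its call begins. get_calibration takes no time and is no camera call.
A pose or a line that the arm cannot do raises manip.PlanningError and nothing moves.
- manip.hand_in(): hands the job in; it is judged then, once.
Readings, each from a call of its own:
- manip.current_clock(): time.
- manip.current_q(): joint angles.
- manip.current_joint_velocities(): joint speeds.
- manip.current_tau(): joint torques, N m.
- manip.current_tool_pos(): TCP position.
- manip.current_tcp_rot(): TCP orientation.
- manip.current_force(): force on the tool from outside, world axes, zero at the start.
- manip.current_wrist_torque(): the same for the moment, N m.
- manip.current_finger_gap(): finger opening in m.
- manip.current_gripper_force(): force on a finger pad.
Only numpy, scipy, OpenCV 4.12 (cv2) and the standard library are available. Lean on these libraries where they do the work, as an engineer would, in place of code of your own. Each camera call takes 0.05 s, during which the arm holds its last target. There are 200 camera calls.

TASK

Set up the work for tack welding: stand the short round pipe in the middle of the chalk circle and the short square tube squarely in the middle of the chalk square, then lay the long flat bar across the tops of both, along the chalk line and centred on its cross tick. Then put the knobbed weight on the bar right above the square tube to hold it down, and last of all stand the small thick-walled bush upright on the middle of the bar. Leave everything standing free, and do not shift the ball bearing and the hex nut that lie among the parts.

Things in the scene. Friction and masses are not known exactly. Their poses are not given: they have to be found in the camera images.
- pipe_stub: Task thing: short round steel pipe, standing upright, outside diameter 50 mm, inside 40 mm, 40 mm high, about 0.2 kg, open at both ends. Origin at the centre of its underside, z up.
- tube_stub: Task thing: short square steel tube, standing upright, 50 x 50 mm outside, 4 mm wall, 40 mm high, about 0.22 kg, open at both ends. Origin at the centre of its underside, x and y square to its outer faces, z up.
- flat_bar: Task thing: plain flat steel bar lying flat on the table, 220 mm long (its x), 40 mm wide (its y), 10 mm thick, about 0.6 kg. Origin at the centre of its underside, z up.
- weight: Task thing: grey round hold-down weight, body 54 mm diameter and 36 mm high, a short neck (22 mm diameter) above it, then a knob to grip it by: 30 mm diameter, from 44 to 64 mm above the underside. About 0.7 kg. Origin at the centre of its underside, z up.
- bush: Task thing: small thick-walled steel bush (ring), standing upright, outside diameter 36 mm, bore 20 mm, 30 mm high, about 0.15 kg. Origin at the centre of its underside, z up.
- chalk_line: Target, fixed: straight white chalk line 300 mm long drawn on the table along its x, with a 90 mm cross tick (along its y) at its middle. Origin at the middle, on the table top (z = 0). No thickness to touch.
- chalk_circle: Target, fixed: white chalk circle, 68 mm diameter, drawn on the chalk line 75 mm from its middle, towards one end; which end varies. Origin at its centre on the table top.
- chalk_square: Target, fixed: white chalk square, 66 x 66 mm, drawn on the chalk line 75 mm from its middle, at the other end from the circle. Origin at its centre on the table top, x and y along its sides.
- bearing: Bystander, loose, to be left alone: ball bearing lying flat, 52 mm diameter, 14 mm high, closed in the middle by a hub. Origin at the centre of its underside.
- hex_nut: Bystander, loose, to be left alone: dark hexagon nut lying flat, 30 mm across flats, 18 mm high. Origin at the centre of its underside.
Not all that is in view belongs to the job. What is shaped like the pipe_stub but brown or orange is not meant.

How it is judged:
By the outcome, as a careful person would: the job done as asked, in the order asked, and still so for the second after the job is handed in, with the robot touching nothing.
It also fails if it takes over 120 s, if anything falls off the work surface, if the arm or the gripper's body presses on something with over 40 N, if the wrist force passes 120 N, or if a joint passes its speed limit or range.

## Working session

There is one attempt and no reset: what is moved stays moved. The work goes in short steps, each a Python script; the robot and the scene stay as the last script left them, time stands still between calls to the robot, and variables do not carry over. Pictures are saved under pics/ and viewed, at most 14 in all, crops included, and the job is handed in when it is done.

```bash
ls; mkdir -p pics; python3 - <<'E'
from bench import manip, effector, viewer
import cv2
for n in("scene","top"):
    print(n,viewer.get_calibration(n)); cv2.imwrite(f"pics/{n}0.png",viewer.get_image(n)[:,:,::-1])
print(manip.current_tcp_rot(),manip.current_clock(),manip.grip_depth)
E
```

```text
pics
scene {'vfov': 52.37019666549872, 'cx': 260.89800074730385, 'cy': 189.57349697632014, 'eye': array([1.01576996, 0.56941124, 0.73742945]), 'attitude': array([ 0.36570788,  0.84188677, -0.36822488, -0.1479691 ])}
top {'vfov': 49.680689173019935, 'cx': 255.2966745671017, 'cy': 193.92617839568916, 'eye': array([0.41819873, 0.05815537, 1.01046097]), 'attitude': array([-0.70617568,  0.70662278, -0.02980003,  0.0333484 ])}
[ 2.24917729e-01  9.74377357e-01 -8.54990530e-04 -2.26275390e-04] 0.1 0.0188
```

View pics/top0.png

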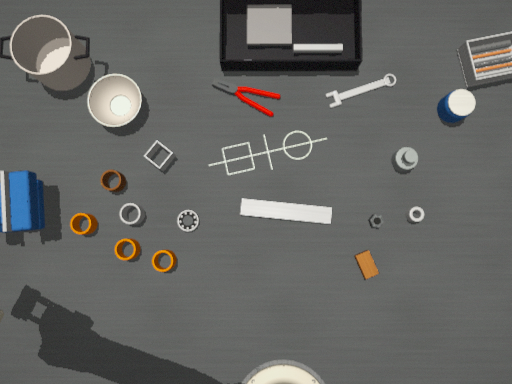

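View pics/scene0.png

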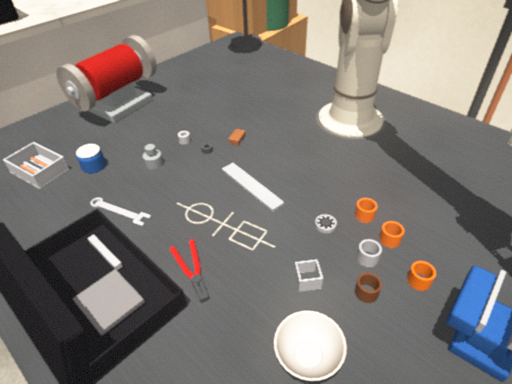

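The top view shows these candidates.
- **Pipe:** grey ring at (131,214). The look-alikes are orange or brown at (112,181), (82,224), (126,250) and (163,261). The bearing is at (188,221).
- **Other parts:** tube (159,155), bar (286,211), weight (406,159), bush (416,214), nut (376,221).
- **Chalk:** circle at (297,145), square at (238,158), tick at (268,152).

Next I'll take one close crop and the measurements.

```bash
cat > h.py <<'E'
import numpy as np, cv2
from scipy.spatial.transform import Rotation as R
from bench import manip, effector, viewer
def K(n):
    c=viewer.get_calibration(n); f=192/np.tan(np.radians(c["vfov"])/2); return c,f
def ray(n,uv,z):
    c,f=K(n); uv=np.atleast_2d(uv).astype(float)
    d=np.c_[(uv[:,0]-c["cx"])/f,(uv[:,1]-c["cy"])/f,np.ones(len(uv))]@R.from_quat(c["attitude"]).as_matrix().T
    e=c["eye"]; return (e+d*((z-e[2])/d[:,2])[:,None])[:,:2]
def img(n,k=1): return np.mean([viewer.get_image(n).astype(float) for _ in range(k)],0).astype(np.uint8)
def light(im,t=110,satmax=60):
    im=im.astype(int); return ((im.min(2)>t)&(im.max(2)-im.min(2)<satmax)).astype(np.uint8)
def hull(m,box):
    x0,y0,x1,y1=box; s=np.zeros_like(m); s[y0:y1,x0:x1]=m[y0:y1,x0:x1]
    return cv2.convexHull(cv2.findNonZero(s))
def cen(h):
    M=cv2.moments(h.astype(np.float32)); return np.array([M["m10"],M["m01"]])/M["m00"]
def ori(yaw): # tool down, closing axis at world angle yaw
    y=np.array([np.cos(yaw),np.sin(yaw),0]); z=np.array([0,0,-1.]); x=np.cross(y,z)
    return R.from_matrix(np.c_[x,y,z]).as_quat()
E
python3 - <<'E'
from h import *
im=img("top"); cv2.imwrite("/tmp/t.npy.png",im[:,:,::-1])
a=cv2.resize(im[130:275,60:260],None,fx=4,fy=4,interpolation=cv2.INTER_CUBIC)[:,:,::-1]
cv2.imwrite("pics/c1.png",a)
a=cv2.resize(im[120:245,255:440],None,fx=4.3,fy=4.3,interpolation=cv2.INTER_CUBIC)[:,:,::-1]
cv2.imwrite("pics/c2.png",a)
m=light(im)
for n,b,z in [("pipe",(118,200,144,228),.02),("tube",(140,136,178,172),.02),("bar",(235,195,337,228),.005),("weight",(392,144,422,174),.03),("bush",(406,204,427,225),.015),("bearing",(175,208,201,234),.007)]:
    h=hull(m,b); W=ray("top",h[:,0],z).astype(np.float32); r=cv2.minAreaRect(W*1000)
    print(n,cen(h).round(2),ray("top",cen(h),z).round(4),np.round(r[1],1),round(r[2],1))
s=np.zeros_like(m); s[130:182,205:332]=m[130:182,205:332]
P=cv2.findNonZero(s)[:,0]; W=ray("top",P,0)
print("chalk n",len(W), "dist corr ends", ray("top",[[209,164],[327,139]],0))
E
```

```text
pipe [129.39 213.08] [[0.4612 0.3642]] [52.6 50.3] 1.7
tube [157.5 153.9] [[0.6044 0.2999]] [53.8 53.4] 52.3
bar [285.43 210.58] [[ 0.4677 -0.0098]] [223.3  42.7] 84.2
weight [406.64 157.67] [[ 0.5926 -0.2983]] [55.  53.1] 89.9
bush [416.36 213.55] [[ 0.4599 -0.3226]] [36.2 35.9] 90.0
bearing [187.21 220.19] [[0.4445 0.2278]] [52.1 53.8] 26.7
chalk n 1010 dist corr ends [[ 0.58282373  0.17722922]
 [ 0.64494769 -0.11418323]]
```

View pics/c1.png

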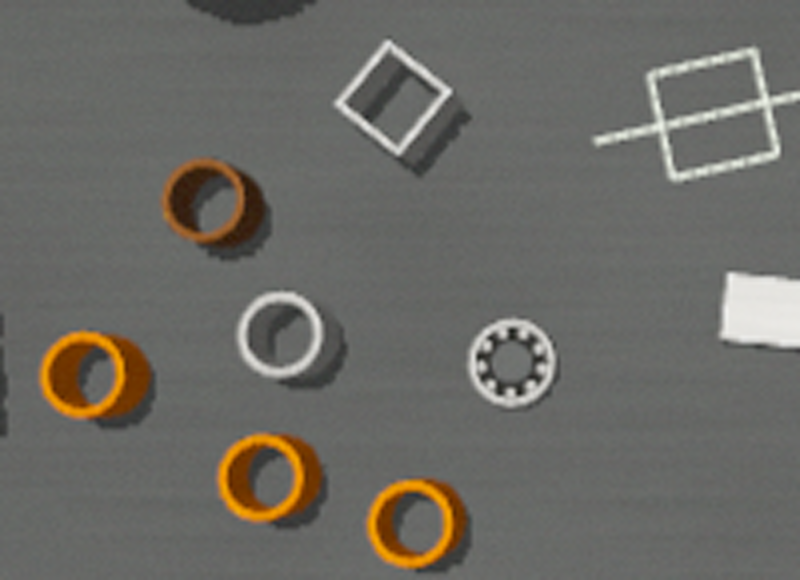

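View pics/c2.png

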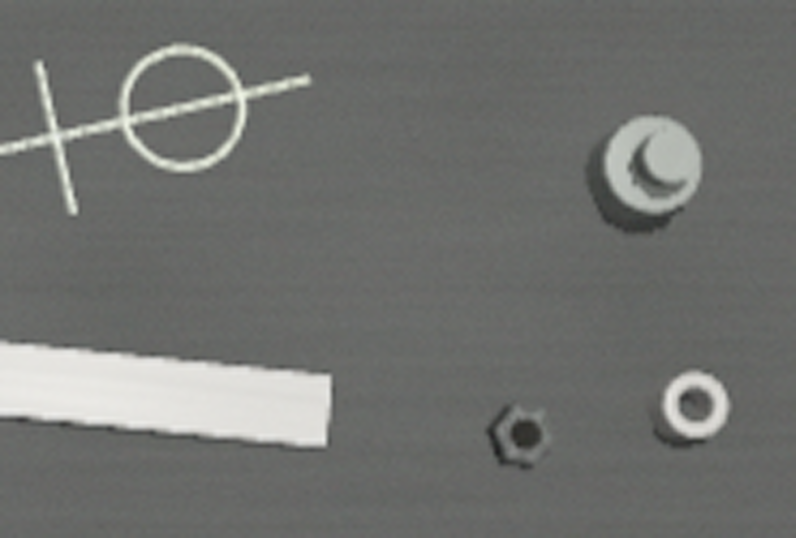

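The crops confirm the choice: the grey pipe is at (131,214) and is not orange or brown. Walls render darker than the top rims, so the light mask gives the top faces, and I'll project those at top height. Now I'll measure the chalk and cross-check against the scene view.

```bash
cat >> h.py <<'E'
def holes(m,box):
    """centre + rect of closed chalk figure from the holes it encloses"""
    x0,y0,x1,y1=box; s=m[y0:y1,x0:x1].copy(); s=cv2.resize(s*255,None,fx=4,fy=4,interpolation=cv2.INTER_LINEAR); s=(s>90).astype(np.uint8)
    n,l,st,_=cv2.connectedComponentsWithStats(1-s,connectivity=4)
    keep=[i for i in range(1,n) if st[i,4]>1500 and st[i,0]>0 and st[i,1]>0 and st[i,0]+st[i,2]<s.shape[1] and st[i,1]+st[i,3]<s.shape[0]]
    h=cv2.convexHull(cv2.findNonZero(np.isin(l,keep).astype(np.uint8))).astype(float)
    return (h-1.5)/4+[x0,y0],len(keep)
E
python3 - <<'E'
from h import *
im=img("top",3); m=light(im)
C={}
for n,b in [("circle",(280,128,316,163)),("square",(218,139,258,178))]:
    h,k=holes(m,b); W=ray("top",h[:,0],0); C[n]=cen((W*1e4)[:,None])/1e4
    print(n,k,C[n].round(4),[np.round(v,1) for v in cv2.minAreaRect((W*1000).astype(np.float32))])
d=C["circle"]-C["square"]; print("dist",np.linalg.norm(d),"ang",np.degrees(np.arctan2(d[1],d[0])),"mid",(C["circle"]+C["square"])/2)
tick=np.argwhere(m[133:173,261:276])[:,::-1]+[261,133]
W=ray("top",tick,0); print("tick cen",W.mean(0))
for n,b,z in [("pipe",(118,200,144,228),.04),("tube",(140,136,178,172),.04),("bar",(235,195,337,228),.01),("weight",(392,144,422,174),.036),("bush",(406,204,427,225),.03),("bearing",(175,208,201,234),.014)]:
    h=hull(m,b); W=ray("top",h[:,0],z).astype(np.float32); r=cv2.minAreaRect(W*1000)
    print(n,(cen((W*1e4)[:,None])/1e4).round(4),np.round(r[1],1),round(r[2],1))
s=img("scene",3); ms=light(s)
for n,b,z in [("tube",(293,256,326,292),.04),("bar",(218,158,288,212),.01),("pipe",(356,236,384,268),.04)]:
    h=hull(light(s,150),b); W=ray("scene",h[:,0],z); print("scene",n,(cen((W*1e4).astype(np.float32)[:,None])/1e4).round(4))
for n,b in [("circle",(180,198,219,228)),("square",(226,217,270,252))]:
    h,k=holes(ms,b); W=ray("scene",h[:,0],0); print("scene",n,k,(cen((W*1e4)[:,None])/1e4).round(4))
E
```

```text
circle 2 [ 0.631  -0.0395] [array([631.3, -39.9]), array([58.7, 59.3]), np.float64(45.0)]
square 2 [0.5971 0.1068] [array([597.2, 106.7]), array([59.5, 59.2]), np.float64(12.7)]
dist 0.15019478031142242 ang -76.93265741151161 mid [0.61406199 0.0336292 ]
tick cen [0.61386033 0.03304873]
pipe [0.4604 0.358 ] [51.6 49.3] 1.7
tube [0.6008 0.295 ] [52.7 52.2] 52.3
bar [ 0.4675 -0.0088] [222.2  42.5] 84.2
weight [ 0.5916 -0.2961] [54.6 52.8] 89.9
bush [ 0.4592 -0.3169] [35.6 35.4] 90.0
bearing [0.4445 0.2265] [51.8 53.4] 26.7
scene tube [0.6082 0.3022]
scene bar [ 0.4683 -0.0088]
scene pipe [0.4707 0.3636]Traceback (most recent call last):
  File "<stdin>", line 17, in <module>
  File "h.py", line 26, in holes
    h=cv2.convexHull(cv2.findNonZero(np.isin(l,keep).astype(np.uint8))).astype(float)
      ~~~~~~~~~~~~~~^^^^^^^^^^^^^^^^^^^^^^^^^^^^^^^^^^^^^^^^^^^^^^^^^^^
cv2.error: OpenCV(4.12.0) /io/opencv/modules/imgproc/src/convhull.cpp:143: error: (-215:Assertion failed) total >= 0 && (depth == CV_32F || depth == CV_32S) in function 'convexHull'
```

```bash
cat >> h.py <<'E'
HI=0.20
def goto(x,y,z,yaw):
    q=manip.current_q(); best=None
    for k in (-1,0,1,2):
        s=manip.solve_ik([x,y,z],ori(yaw+k*np.pi))
        if s is not None:
            c=np.abs(np.array(s)-q).max()
            if best is None or c<best[0]-1e-6: best=(c,yaw+k*np.pi)
    manip.move_pose([x,y,z],ori(best[1])); return best[1]
def vert(z,v=.15):
    p=manip.current_tool_pos(); manip.servo_line([p[0],p[1],z],vel=v)
def line_to(x,y,z,v=.05): manip.servo_line([x,y,z],vel=v)
def pick(x,y,yaw,z,f=30):
    effector.open_jaws(); y2=goto(x,y,HI,yaw); line_to(x,y,z+.04,.2); line_to(x,y,z,.08)
    effector.close(f_grip=f); print("gap",manip.current_finger_gap(),"pos",manip.current_tool_pos(),"F",manip.current_force().round(1) ,"yaw",np.degrees(y2))
    vert(HI,.2); return y2
def place(x,y,yaw,z):
    y2=goto(x,y,HI,yaw); line_to(x,y,z+.03,.2); line_to(x,y,z,.04)
    print("tool",np.round(manip.current_tool_pos(),4),"F",manip.current_force().round(1))
    effector.open_jaws(); vert(HI,.2); return y2
A=np.radians(-76.93); MID=np.array([.6141,.0335]); U=np.array([np.cos(A),np.sin(A)])
CIR=MID+.075*U; SQ=MID-.075*U
E
python3 - <<'E'
from h import *
pick(.4604,.358,np.pi/2,.006)
print("after lift gap",manip.current_finger_gap())
place(*CIR,A+np.pi/2,.0065)
print(manip.current_clock())
pick(.6008,.295,np.radians(52.3),.006)
print("gap",manip.current_finger_gap(),manip.current_clock())
E
```

```text
gap 0.05023426548552529 pos [0.46046794 0.3581832  0.00612226] F [-0.3  0.2  1.2] yaw 90.0
after lift gap 0.049981884394253946
tool [ 0.6311 -0.0396  0.0063] F [-0.2 -0.4 -2.9]
10.6083
gap 0.049749232054610106 pos [0.60088415 0.29506498 0.00613031] F [ 0.8 -0.2 -0.1] yaw 52.3
gap 0.04924300332137203 15.5083
```

```bash
python3 - <<'E'
from h import *
print(np.degrees(place(*SQ,A+np.pi/2,.0065)))
goto(.45,.25,.25,A+np.pi/2)
im=img("top",2); cv2.imwrite("pics/t2.png",cv2.resize(im[110:200,190:345],None,fx=5,fy=5,interpolation=cv2.INTER_CUBIC)[:,:,::-1])
print(manip.current_clock())
for t in (120,150,170,190):
  mm=light(im,t)
  for n,b,T in [("pipe",(278,126,320,166),CIR),("tube",(214,135,262,182),SQ)]:
    x0,y0,x1,y1=b; s=np.zeros_like(mm); s[y0:y1,x0:x1]=mm[y0:y1,x0:x1]
    # rim: remove chalk by taking component with the part's centre hole: largest hole contour
    cs,hi=cv2.findContours(s,cv2.RETR_CCOMP,cv2.CHAIN_APPROX_NONE)
    g=[(cv2.contourArea(c),c) for c,h in zip(cs,hi[0]) if h[3]>=0]
    if g:
        a,c=max(g,key=lambda t:t[0]); W=ray("top",c[:,0],.04)*1e3; r=cv2.minAreaRect(W.astype(np.float32)); print(t,n,a,np.round(r[0],1),np.round(r[1],1),round(r[2],1),"want",(T*1e3).round(1))
E
```

```text
tool [0.5972 0.1066 0.0063] F [ 0.2  1.2 -2.1]
13.069999999999988
21.0667
120 pipe 201.5 [613.5 -32.8] [63.7 44.9] 71.1 want [631.1 -39.6]
120 tube 196.0 [604.1 108.3] [29.2 44.7] 12.7 want [597.1 106.6]
150 pipe 224.0 [630.7 -40.2] [40.5 42.6] 45.1 want [631.1 -39.6]
150 tube 315.0 [596.7 105.8] [45.  46.7] 12.6 want [597.1 106.6]
170 pipe 241.5 [631.3 -39.6] [42.1 42.6] 45.1 want [631.1 -39.6]
170 tube 339.0 [597.4 105.9] [46.8 47. ] 12.4 want [597.1 106.6]
```

View pics/t2.png

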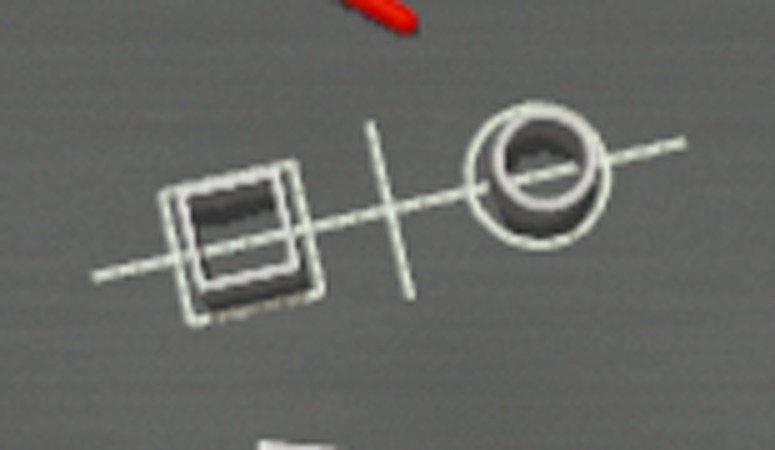

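The stubs stand within about 1 mm of their targets, the tube at (240,155) and the pipe at (300,143). Next is the bar.

```bash
python3 - <<'E'
from h import *
pick(.4675,-.0088,np.radians(-5.8),.0025,50)
print("gap",manip.current_finger_gap(),"F",manip.current_force().round(1),manip.current_wrist_torque().round(2))
place(*MID,A+np.pi/2,.043)
goto(.45,-.2,.25,A+np.pi/2)
im=img("top",2); cv2.imwrite("pics/t3.png",cv2.resize(im[110:200,190:345],None,fx=5,fy=5,interpolation=cv2.INTER_CUBIC)[:,:,::-1])
print(manip.current_clock())
for t in (200,225):
    m=light(im,t); m=cv2.morphologyEx(m,cv2.MORPH_OPEN,np.ones((5,5),np.uint8)); h=hull(m,(205,125,330,185))
    W=ray("top",h[:,0],.05)*1e3; print(t,[np.round(v,1) for v in cv2.minAreaRect(W.astype(np.float32))],MID)
E
```

```text
gap 0.039320124273685766 pos [ 0.4675628  -0.00882328  0.00250524] F [ 0.1 -0.8  0.2] yaw -5.8
gap 0.03936264816231286 F [-0.2 -0.8 -4.7] [-0.07  0.11  0.01]
tool [0.6144 0.0336 0.0429] F [ 0.2 -0.4 -5.8]
31.3833
200 [array([616.7,  32.6]), array([ 42.8, 218.8]), np.float64(13.2)] [0.6141 0.0335]
225 [array([608.6,  55.7]), array([ 36.7, 169.1]), np.float64(12.9)] [0.6141 0.0335]
```

View pics/t3.png

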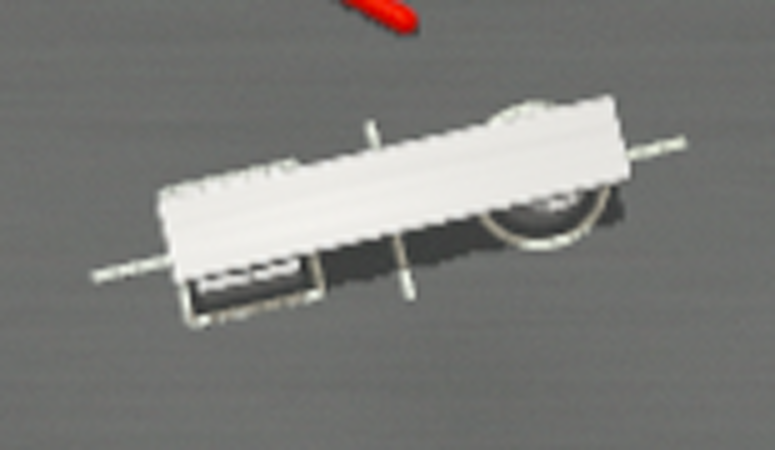

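```bash
python3 - <<'E'
from h import *
print("knob",ray("top",[[410.9,156.3]],.064))
c=np.array([[162,192],[612,97],[628,180],[178,280]])/5+[189.6,109.6]
W=ray("top",c,.05);print("bar",W.round(4),W.mean(0))
im=img("top",1); g=im[:,:,1].astype(int)
print(g[150:164:1,392:422:2])
E
```

```text
knob [[ 0.58976416 -0.2958874 ]]
bar [[ 0.6126  0.1411]
 [ 0.6577 -0.0707]
 [ 0.618  -0.0777]
 [ 0.5708  0.1334]] [0.61480563 0.03151613]
[[113 112 113 130 197 195 191 188 189 193 161 121  73  71  72]
 [114 112 100 178 198 193 189 166 163 149  99  86  85  65  71]
 [112 105 110 197 197 191 157 112 107  71  72  80 111  52  78]
 [108  95 134 196 167 146  96  73  74  78  77  84 136  52  71]
 [105  86 118 152 106  73  77  74  78  77  77  78 115  62  74]
 [ 88  79  69  73  76  76  74  73  75  74  79  77  75  69  76]
 [ 77  75  89  66  76  77  78  78  73  79  78  77  75  71  74]
 [ 73  89  94  58  77  77  76  77  77  75  74  75  75  74  74]
 [ 77  90 120  65  74  72  77  76  76  75  73  72  73  76  74]
 [ 72  79 111  73  77  76  77  77  75  77  73  75  77  74  75]
 [ 80  75  78  75  75  76  72  75  74  76  78  75  71  74  77]
 [ 69  77  77  74  77  74  75  74  75  75  78  71  75  76  72]
 [ 97  74  77  76  75  78  77  75  76  78  75  76  76  73  72]
 [117  78  74  76  75  76  74  74  75  75  76  75  75  75  72]]
```

```bash
cat > m.py <<'E'
from h import *
def edge_centre():
    g=img("top",3)[:,:,1].astype(np.float32); c,f=K("top"); Rm=R.from_quat(c["attitude"]).as_matrix()
    def px(P): d=(P-c["eye"])@Rm; return d[:,0]/d[:,2]*f+c["cx"],d[:,1]/d[:,2]*f+c["cy"]
    V=np.array([-U[1],U[0]])
    def prof(d,n,offs,L):
        s=np.arange(-L,L,.0002); out=[]
        for o in offs:
            P=np.c_[MID+s[:,None]*d+o*n,np.full(len(s),.05)]; u,v=px(P)
            p=cv2.remap(g,u.astype(np.float32)[None],v.astype(np.float32)[None],cv2.INTER_LINEAR)[0]
            k=np.where(p>165)[0]; a=len(s)//2
            lo=a-np.argmax(p[a::-1]<165); hi=a+np.argmax(p[a:]<165); out.append((s[lo]*1e3,s[hi]*1e3))
        return np.array(out).round(1)
    print("along",prof(U,V,[-.012,-.008,.008,.012],.14).tolist()); print("across",prof(V,U,[-.04,-.02,.02,.04],.04).tolist())
if __name__=="__main__": edge_centre()
E
python3 m.py
```

```text
along [[-110.6, 118.0], [0.0, 139.2], [-108.6, 111.4], [-109.2, 111.2]]
across [[-20.2, 22.0], [-20.2, 20.8], [-21.2, 20.0], [-21.4, 20.0]]
```

```bash
python3 - <<'E'
from h import *
pick(.5905,-.296,0,.041,55)
print("gap",manip.current_finger_gap(),"F",manip.current_force().round(1),manip.current_wrist_torque().round(2))
place(*SQ,A+np.pi/2,.0915)
goto(.5,-.25,.25,0)
im=img("scene"); cv2.imwrite("pics/s4.png",im[:,:,::-1])
print(manip.current_clock())
E
python3 m.py
```

```text
gap 0.028496613249210163 pos [ 0.59141511 -0.29597412  0.04118967] F [ 3.1 -0.9 -1.5] yaw 0.0
gap 0.028456096550203622 F [-0.9  0.3 -7.9] [-0.07  0.13  0.01]
tool [0.5974 0.1066 0.0915] F [ 0.1  0.2 -8.1]
42.0583
along [[-48.8, 118.0], [-47.8, 139.2], [-60.4, 111.4], [-109.2, 111.0]]
across [[-20.2, 22.0], [-20.4, 20.6], [-21.2, 20.0], [-21.4, 20.0]]
```

View pics/s4.png

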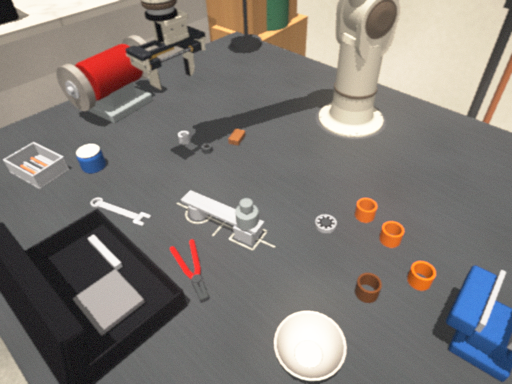

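The weight stands on the bar over the tube at (246,213), and the bar hasn't moved. The bush is last.

```bash
python3 - <<'E'
from h import *
pick(.4592,-.3169,0,.006,30)
print("gap",manip.current_finger_gap())
B=MID+.0006*U
place(*B,A+np.pi/2,.0565)
goto(.45,-.25,.28,0)
for n,b in(("top",(110,200,190,345)),("scene",(170,270,160,290))):
    im=img(n); cv2.imwrite(f"pics/{n}5.png",cv2.resize(im[b[0]:b[1],b[2]:b[3]],None,fx=5,fy=5,interpolation=cv2.INTER_CUBIC)[:,:,::-1])
print(manip.current_clock())
E
python3 m.py
```

```text
gap 0.03620944170174685 pos [ 0.45920166 -0.31689705  0.00601652] F [ 0.5  0.2 -1.1] yaw 0.0
gap 0.03605750692987631
tool [0.6143 0.033  0.0564] F [ 0.6 -0.3 -2. ]
52.7833
along [[-0.8, 7.4], [-9.0, 15.2], [0.0, 0.0], [0.0, 0.0]]
across [[-20.2, 22.0], [-20.4, 20.6], [-21.2, 20.0], [-21.2, 20.0]]
```

View pics/top5.png

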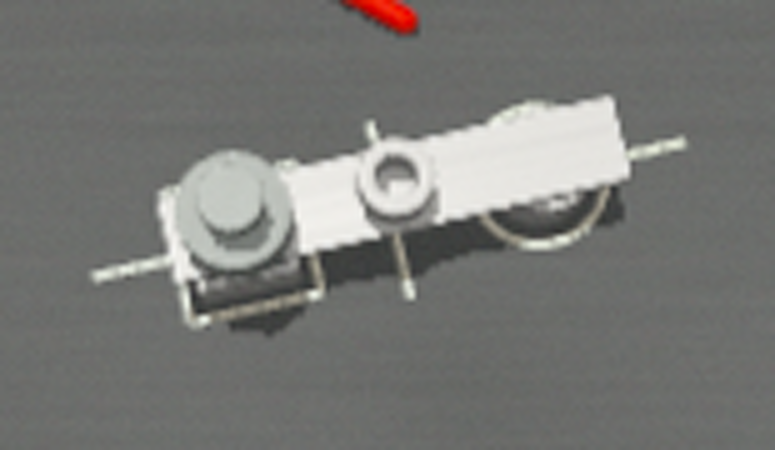

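View pics/scene5.png

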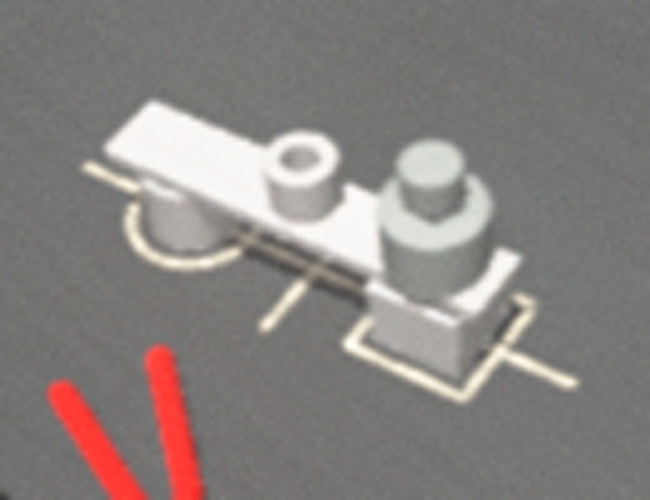

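The pictures show the stack complete: bush upright at the bar's middle (397,181 in the crop) and weight over the tube (235,210). I'll do one numeric check, then hand in.

```bash
python3 - <<'E'
from h import *
w=ray("top",[[236.6,151.6]],.086)[0]; b=ray("top",[[269,145.8]],.08)[0]
print("weight err mm",((w-SQ)*1e3).round(1),"bush",((b-MID)*1e3).round(1))
if max(np.linalg.norm(w-SQ),np.linalg.norm(b-MID))<.005: print(manip.hand_in())
E
```

```text
weight err mm [-0.1 -1.6] bush [-2.6 -1.9]
the job is handed in; nothing more can be done
None
```

The job is handed in at about 53 s of the 120 s: both stubs sit within about 1 mm of their chalk marks, the bar is about 1 mm off the tick, and the weight and bush read about 2 and 3 mm off in the last picture; I planned around the bearing and nut but did not re-measure them.

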